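Ready the scent diffuser

TASK

Get the scent diffuser running: plug the yellow battery block fully home into its socket and let go, then take the shaker and shake all six wood chunks evenly over the diffuser's tray, so that none is spilt and none of its three compartments stays empty. Stand the empty shaker back upright on its cork mat and, last of all, push the red switch lever right over to its far side; leave the other things on the table where they are.

Things in the scene. Friction and masses are not known exactly. Their poses are not given: they have to be found in the camera images.
- diffuser: Scent diffuser fixed to the table (place and yaw vary): white base slab 130 (x) x 290 (y) x 20 mm high carrying, in a row along its y axis, a blue socket block at -y, a white tray with three compartments in the middle, a switch with a red lever at +y. Origin on the table under the tray's centre; x away from the robot when yaw is 0, z up.
- socket_mouth (a point): Centre of the mouth of the rectangular socket hole, in the top of the blue socket block (90 x 76 mm, top 65 mm above the table; at x 0, y -107 mm of the diffuser). Hole 43 mm (along x) x 33 mm (along y), 36 mm deep, edges chamfered 3 mm. Axes as the diffuser's.
- tray_floor (a point): Centre of the inner floor of the tray, 25 mm above the table. Axes as the diffuser's. Inside 96 mm (x) x 123 mm (y), walls 5 mm thick rising 25 mm above this floor (rim 50 mm above the table); two red ribs, 3 mm thick and 12 mm high, along x at y -20.5 and +20.5 mm part it into three compartments side by side along y.
- switch (a joint): Angle of the switch's red lever: 0 = leaning to the diffuser's -x (off), 1.0 = leaning to its +x, at its stop (on); upright at 0.5. Starts near 0, stays where it is left. 80 mm long, pivot along y, 42 mm above the table, in a grey housing 70 (x) x 50 (y) x 25 mm high on the base slab.
- switch_tip (a point): Centre of the 26 mm ball at the free end of the red lever (y +102 mm of the diffuser, about 112 mm above the table when off); the 10 mm thick lever runs down to its pivot. Pushing it to the diffuser's +x by about 75 mm turns it on; under 2 N.
- battery: Loose battery block, 80 mm high, standing upright: black plug foot 40 (x) x 30 (y) x 34 mm high below a yellow body 60 (x) x 46 (y) x 46 mm high with a red band. 0.16 kg. Origin at the centre of the foot's underside, z up. Fits the socket with its x along the diffuser's x, either way round (half a turn); home when the yellow body sits on the socket block, foot fully sunk.
- mat: Square-cut cork mat fixed to the table, 140 (x) x 150 (y) x 4 mm; the shaker's place, it starts there. Origin under its centre.
- shaker: Loose steel scoop, 80 (x) x 116 (y) x 74 mm high, 0.25 kg. On its 4 mm floor three lanes along x, 28 mm wide, centred at y -40, 0, 40 mm, with 26 mm high walls between; back (+x) wall 36 mm high; front (-x) open, no lip; grip bar across the top. Origin: centre of underside. Two chunks in each lane stay put while level and slide out, from about 20 to 27 degrees on, when the front is tipped down.
- shaker_bar (a point): Middle of the shaker's wooden grip bar, 64 mm above its underside at its centre; the bar is 16 mm (x) x 18 mm (z) thick and 108 mm long along the shaker's y.
- chunk0: Loose brown or terracotta wood chunk, 20 mm cube, 10 g, origin at the centre of its underside as built; starts in the shaker's lane at y -40 mm, middle place.
- chunk1: Loose brown or terracotta wood chunk, 20 mm cube, 10 g, origin at the centre of its underside as built; starts in the shaker's lane at y 0 mm, middle place.
- chunk2: Loose brown or terracotta wood chunk, 20 mm cube, 10 g, origin at the centre of its underside as built; starts in the shaker's lane at y 40 mm, middle place.
- chunk3: Loose brown or terracotta wood chunk, 20 mm cube, 10 g, origin at the centre of its underside as built; starts in the shaker's lane at y -40 mm, back place.
- chunk4: Loose brown or terracotta wood chunk, 20 mm cube, 10 g, origin at the centre of its underside as built; starts in the shaker's lane at y 0 mm, back place.
- chunk5: Loose brown or terracotta wood chunk, 20 mm cube, 10 g, origin at the centre of its underside as built; starts in the shaker's lane at y 40 mm, back place.
- bowl: Bystander: small painted yellow ceramic bowl, 104 mm across, 44 mm high. Leave alone.
- brush: Bystander: brush 140 mm long lying on the table. Leave alone.
- candle: Bystander: white pillar candle, 54 mm across, 75 mm high. Leave alone.
- jar: Bystander: amber glass jar with a lid, 66 mm across, 85 mm high. Leave alone.
- tealight: Bystander: large aluminium tealight, 60 mm across, 26 mm high. Leave alone.
Mind the look-alikes: they are no part of the job. Of the things that look like the mat, take the one that is farthest from the robot's base at the start.

How it is judged (in metres and radians):
On the way, in this order (a step that is already met when the one before it is completed fails the run):
1. the battery block is plugged fully home and let go (z of battery in the frame of socket_mouth below -0.03 m and horizontal distance between battery and socket_mouth below 0.005 m and angle between the x axis of battery and the x axis of diffuser, either way round below 0.09 rad and angle between battery's own z axis and vertical below 0.07 rad and contact force between the fingers and battery below 0.2 N), for 0.2 s.
2. all six chunks lie in the tray, at least one in each compartment, while the shaker is still held up (x of chunk0 in the frame of tray_floor between -0.051 and 0.051 m and y of chunk0 in the frame of tray_floor between -0.064 and 0.064 m and z of chunk0 in the frame of tray_floor between -0.02 and 0.045 m and x of chunk1 in the frame of tray_floor between -0.051 and 0.051 m and y of chunk1 in the frame of tray_floor between -0.064 and 0.064 m and z of chunk1 in the frame of tray_floor between -0.02 and 0.045 m and x of chunk2 in the frame of tray_floor between -0.051 and 0.051 m and y of chunk2 in the frame of tray_floor between -0.064 and 0.064 m and z of chunk2 in the frame of tray_floor between -0.02 and 0.045 m and x of chunk3 in the frame of tray_floor between -0.051 and 0.051 m and y of chunk3 in the frame of tray_floor between -0.064 and 0.064 m and z of chunk3 in the frame of tray_floor between -0.02 and 0.045 m and x of chunk4 in the frame of tray_floor between -0.051 and 0.051 m and y of chunk4 in the frame of tray_floor between -0.064 and 0.064 m and z of chunk4 in the frame of tray_floor between -0.02 and 0.045 m and x of chunk5 in the frame of tray_floor between -0.051 and 0.051 m and y of chunk5 in the frame of tray_floor between -0.064 and 0.064 m and z of chunk5 in the frame of tray_floor between -0.02 and 0.045 m and (y of chunk0 in the frame of tray_floor between -0.066 and -0.0205 m or y of chunk1 in the frame of tray_floor between -0.066 and -0.0205 m or y of chunk2 in the frame of tray_floor between -0.066 and -0.0205 m or y of chunk3 in the frame of tray_floor between -0.066 and -0.0205 m or y of chunk4 in the frame of tray_floor between -0.066 and -0.0205 m or y of chunk5 in the frame of tray_floor between -0.066 and -0.0205 m) and (y of chunk0 in the frame of tray_floor between -0.0205 and 0.0205 m or y of chunk1 in the frame of tray_floor between -0.0205 and 0.0205 m or y of chunk2 in the frame of tray_floor between -0.0205 and 0.0205 m or y of chunk3 in the frame of tray_floor between -0.0205 and 0.0205 m or y of chunk4 in the frame of tray_floor between -0.0205 and 0.0205 m or y of chunk5 in the frame of tray_floor between -0.0205 and 0.0205 m) and (y of chunk0 in the frame of tray_floor between 0.0205 and 0.066 m or y of chunk1 in the frame of tray_floor between 0.0205 and 0.066 m or y of chunk2 in the frame of tray_floor between 0.0205 and 0.066 m or y of chunk3 in the frame of tray_floor between 0.0205 and 0.066 m or y of chunk4 in the frame of tray_floor between 0.0205 and 0.066 m or y of chunk5 in the frame of tray_floor between 0.0205 and 0.066 m) and height (world z) of shaker above 0.03 m), for 0.2 s.
3. the shaker stands upright on its mat, let go (horizontal distance between shaker and mat below 0.035 m and z of shaker in the frame of mat below 0.009 m and angle between shaker's own z axis and vertical below 0.06 rad and contact force between the fingers and shaker below 0.2 N and linear speed of shaker below 0.02 m/s), for 0.2 s.
4. the switch lever is over to on (value of joint switch above 0.85 rad), for 0.1 s.
At the end, for the whole second after the job is handed in: Battery foot sunk over 30 of 34 mm in the socket, within 5 mm and 0.09 rad; all six chunks in the tray, at least one in each compartment; shaker upright on the mat within 35 mm of its centre, released; switch above 0.85; bystanders within 40 mm of their starts; all at rest (all of step 3 and z of battery in the frame of socket_mouth below -0.03 m and horizontal distance between battery and socket_mouth below 0.005 m and angle between the x axis of battery and the x axis of diffuser, either way round below 0.09 rad and angle between battery's own z axis and vertical below 0.07 rad and x of chunk0 in the frame of tray_floor between -0.051 and 0.051 m and y of chunk0 in the frame of tray_floor between -0.064 and 0.064 m and z of chunk0 in the frame of tray_floor between -0.02 and 0.045 m and x of chunk1 in the frame of tray_floor between -0.051 and 0.051 m and y of chunk1 in the frame of tray_floor between -0.064 and 0.064 m and z of chunk1 in the frame of tray_floor between -0.02 and 0.045 m and x of chunk2 in the frame of tray_floor between -0.051 and 0.051 m and y of chunk2 in the frame of tray_floor between -0.064 and 0.064 m and z of chunk2 in the frame of tray_floor between -0.02 and 0.045 m and x of chunk3 in the frame of tray_floor between -0.051 and 0.051 m and y of chunk3 in the frame of tray_floor between -0.064 and 0.064 m and z of chunk3 in the frame of tray_floor between -0.02 and 0.045 m and x of chunk4 in the frame of tray_floor between -0.051 and 0.051 m and y of chunk4 in the frame of tray_floor between -0.064 and 0.064 m and z of chunk4 in the frame of tray_floor between -0.02 and 0.045 m and x of chunk5 in the frame of tray_floor between -0.051 and 0.051 m and y of chunk5 in the frame of tray_floor between -0.064 and 0.064 m and z of chunk5 in the frame of tray_floor between -0.02 and 0.045 m and (y of chunk0 in the frame of tray_floor between -0.066 and -0.0205 m or y of chunk1 in the frame of tray_floor between -0.066 and -0.0205 m or y of chunk2 in the frame of tray_floor between -0.066 and -0.0205 m or y of chunk3 in the frame of tray_floor between -0.066 and -0.0205 m or y of chunk4 in the frame of tray_floor between -0.066 and -0.0205 m or y of chunk5 in the frame of tray_floor between -0.066 and -0.0205 m) and (y of chunk0 in the frame of tray_floor between -0.0205 and 0.0205 m or y of chunk1 in the frame of tray_floor between -0.0205 and 0.0205 m or y of chunk2 in the frame of tray_floor between -0.0205 and 0.0205 m or y of chunk3 in the frame of tray_floor between -0.0205 and 0.0205 m or y of chunk4 in the frame of tray_floor between -0.0205 and 0.0205 m or y of chunk5 in the frame of tray_floor between -0.0205 and 0.0205 m) and (y of chunk0 in the frame of tray_floor between 0.0205 and 0.066 m or y of chunk1 in the frame of tray_floor between 0.0205 and 0.066 m or y of chunk2 in the frame of tray_floor between 0.0205 and 0.066 m or y of chunk3 in the frame of tray_floor between 0.0205 and 0.066 m or y of chunk4 in the frame of tray_floor between 0.0205 and 0.066 m or y of chunk5 in the frame of tray_floor between 0.0205 and 0.066 m) and value of joint switch above 0.85 rad and linear speed of battery below 0.02 m/s and linear speed of each of chunk0, chunk1, chunk2, chunk3, chunk4, chunk5 below 0.03 m/s); the robot touches nothing.
It fails at once if the bowl is moved more than 40 mm (distance of bowl from where it was at the start of the episode above 0.04 m).
It fails at once if the brush is moved more than 40 mm (distance of brush from where it was at the start of the episode above 0.04 m).
It fails at once if the candle is moved more than 40 mm (distance of candle from where it was at the start of the episode above 0.04 m).
It fails at once if the jar is moved more than 40 mm (distance of jar from where it was at the start of the episode above 0.04 m).
It fails at once if the tealight is moved more than 40 mm (distance of tealight from where it was at the start of the episode above 0.04 m).
It also fails if it takes over 72 s, if anything falls off the work surface, if the arm or the gripper's body presses on something with over 40 N, if the wrist force passes 120 N, or if a joint passes its speed limit or range.

ROBOT

A 6-joint arm with a two-finger parallel gripper is mounted at the origin on the work surface. World frame = base frame: x ahead of the robot, y to its left, z up, the work surface at z = 0. Lengths are in m, angles in degrees, forces in N, time in s.
With the tool pointing down it reaches from about 0.35 to 0.925 m from the base axis. Payload 6.4 kg.
Tool frame: the origin (TCP) lies between the finger pads; the fingertips stand 19 mm ahead of it and the grasp point (between the pads) is the TCP (bot.nose_length is the distance from the TCP to the fingertips, in m); z points along the fingers, y is the line along which they close (so a half turn about z gives the same grasp; the last joint's range is limited). The gripper opens to 94 mm and grips with 3 to 60 N. Pads are 16 mm wide; open, the fingers measure 119 mm over their backs; the gripper's body (75 mm by 177 mm) begins 78 mm behind the grasp point.
Start: joints at [64.223, 14.043, 89.255, -0, 76.702, -9.975], TCP at [0.177, 0.625, 0.224] pointing down, gripper open.
Joint ranges: [-179.41, 179.41], [-58.25, 129.5], [7.25, 145.43], [-54.29, 234.29], [11.92, 165.04], [-157.13, 157.13]. Speed limits (degrees/s): [147.25, 147.25, 180, 180, 180, 180].

INTERFACE

Orientations are given as [roll, pitch, yaw] about the fixed x, y, z axes, in that order (R = Rz(yaw) Ry(pitch) Rx(roll)).
In Python, from plant import bot, eyes gives the robot as it stands. Calls block until the motion is done:
- bot.move_ptp(position, orientation): joint-space move of the TCP to a pose.
- bot.movel(position, rotation=None, velocity=0.15, guard=None): straight line of the TCP; rotation=None keeps the orientation; velocity is the mean speed in m/s. With guard (N) it stops when the force on the tool has changed by that much, and returns True; else False.
- bot.move_joints(angles): joint-space move.
- bot.gripper_to(opening, grip_force=None): opening from 0.0 (shut) to 1.0 (fully open); grip_force is the grip in N (None keeps the last); returns when the fingers have stopped.
- bot.hold(seconds).
- bot.solve_ik(position, orientation): joint angles nearest the present ones, or None.
- bot.state(): the state.
- eyes.capture(name): name is "scene" or "top" or "wrist"; returns a dict with "pixels" (480x640x3 uint8, red, green, blue), "intrinsics" (3x3 intrinsics, pixels), "R" (3x3) and "t" (3): a world point X has camera coordinates R X + t; the wrist camera has in their place "tool_from_camera" (4x4, takes a point from camera to tool coordinates, whose origin is the TCP and whose axes are the flange's). Camera axes: x right, y down, z forward; pixel columns grow to the right and rows downward; lengths in m; the calibration is good to about 2 mm. A picture is of the moment at which its call begins: read the wrist's pose just before it. There is no depth.
A pose or a line that the arm cannot do raises bot.Unreachable and nothing moves.
- bot.sign_off(): hands the job in; it is judged then, once.
The state is a dict: "time_s": time; "joint_pos": joint angles; "joint_velocities": joint speeds; "joint_torque": joint torques, N m; "tcp_pos": TCP position; "orientation": TCP orientation; "ft_force": force on the tool from outside, world axes, zero at the start; "torque": the same for the moment, N m; "grip_width": opening from 0.0 (shut) to 1.0 (fully open); "finger_force": force on a finger pad.
Only numpy, scipy, OpenCV 4.12 (cv2) and the standard library are available. Lean on these libraries where they do the work, as an engineer would, in place of code of your own. Each camera call takes 0.05 s, during which the arm holds its last target. There are 200 camera calls.

## Working session

There is one attempt and no reset: what is moved stays moved. The work goes in short steps, each a Python script; the robot and the scene stay as the last script left them, time stands still between calls to the robot, and variables do not carry over. Pictures are saved under pics/ and viewed, at most 10 in all, crops included, and the job is handed in when it is done.

```bash
ls; mkdir -p pics
python3 - <<'E'
from plant import bot, eyes
import cv2,numpy as np
for n in ("top","scene"):
    c=eyes.capture(n); cv2.imwrite(f"pics/{n}0.png",c["pixels"][:,:,::-1]); 
    print(n,c["intrinsics"],c["R"],c["t"])
np.set_printoptions(precision=4,suppress=True)
print(eyes.capture("wrist")["tool_from_camera"]); print(bot.state(),bot.nose_length)
E
```

```text
pics
top [[442.61297996   0.         331.12993297]
 [  0.         442.61297996 240.31375153]
 [  0.           0.           1.        ]] [[ 0.00529651 -0.99973396 -0.02244911]
 [-0.99290098 -0.00259005 -0.11891566]
 [ 0.11882588  0.02291959 -0.99265054]] [0.028703   0.52323674 1.26773922]
scene [[459.33079626   0.         319.24343431]
 [  0.         459.33079626 239.18597313]
 [  0.           0.           1.        ]] [[ 8.09736858e-01  5.86792881e-01 -5.78925081e-04]
 [ 4.30948767e-01 -5.95350914e-01 -6.78115366e-01]
 [-3.98257933e-01  5.48845519e-01 -7.34955247e-01]] [-0.39488236 -0.13971004  1.27997683]
[[ 0.     -0.9644 -0.2643  0.0772]
 [ 1.      0.0006 -0.0019  0.0001]
 [ 0.002  -0.2643  0.9644 -0.1607]
 [ 0.      0.      0.      1.    ]]
{'time_s': 0.15, 'joint_pos': array([64.2222, 14.0741, 89.3062, -0.001 , 76.703 , -9.976 ]), 'joint_velocities': array([ 0.0793, -0.0463, -0.2215,  0.2038,  0.0077,  0.0885]), 'joint_torque': array([  0.0004, -41.6271, -31.4981,   0.0685,   0.0316,  -0.0001]), 'tcp_pos': array([0.1768, 0.625 , 0.2236]), 'orientation': array([-179.9179,   -0.0135,  164.1984]), 'ft_force': array([-0.6538, -0.1118, -0.7761]), 'torque': array([-0.0071, -0.015 , -0.0422]), 'finger_force': 0.0, 'grip_width': 1.0004987858428993} 0.019
```

View pics/top0.png

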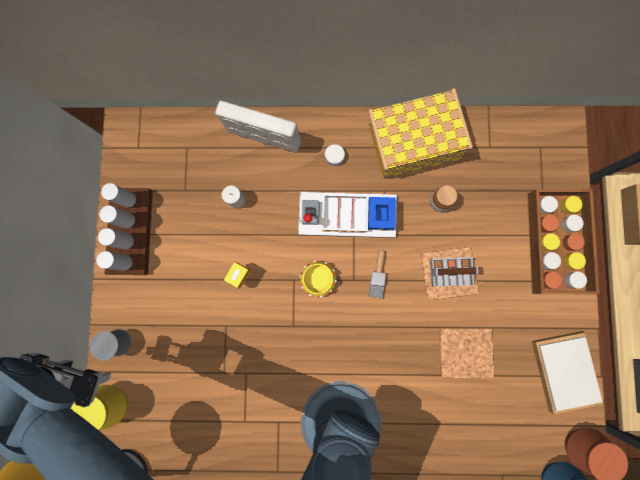

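View pics/scene0.png

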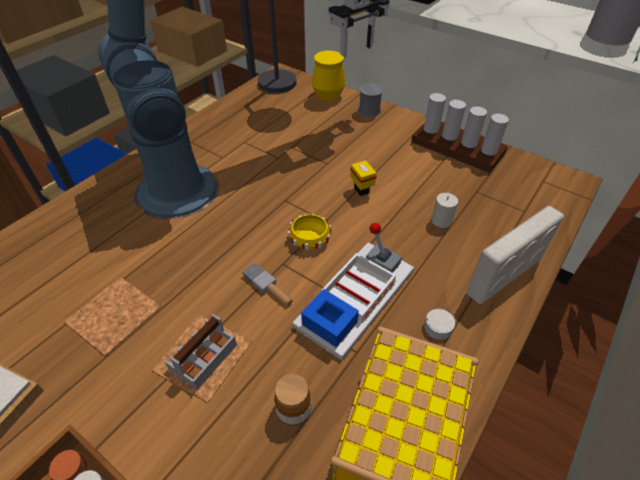

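```bash
cat > h.py <<'E'
from plant import bot, eyes
import cv2, numpy as np, pickle
from scipy.spatial.transform import Rotation as Ro
np.set_printoptions(precision=4,suppress=True)
def snap(n,f):
    s=bot.state(); c=eyes.capture(n)
    if n=="wrist":
        T=np.eye(4); T[:3,:3]=Ro.from_euler('xyz',s["orientation"],degrees=True).as_matrix(); T[:3,3]=s["tcp_pos"]
        M=np.linalg.inv(T@c["tool_from_camera"]); c["R"]=M[:3,:3]; c["t"]=M[:3,3]
    cv2.imwrite(f"pics/{f}.png",c["pixels"][:,:,::-1]); pickle.dump(c,open(f"pics/{f}.pkl","wb")); return c
def load(f): return pickle.load(open(f"pics/{f}.pkl","rb"))
def ray(c,px,z):
    "world xy(z) of pixels on the plane at height z"
    px=np.atleast_2d(np.asarray(px,float))
    d=np.c_[px,np.ones(len(px))]@np.linalg.inv(c["intrinsics"]).T@c["R"]; o=-c["R"].T@c["t"]
    return o+d*((z-o[2])/d[:,2:])
def proj(c,X):
    p=(np.atleast_2d(X)@c["R"].T+c["t"])@c["intrinsics"].T; return p[:,:2]/p[:,2:]
E
python3 - <<'E'
from h import *
c=eyes.capture("top")
for n,p,z in [("batt",(236,275),.08),("shaker",(455,271),.07),("mat",(451,273),.004),("diff",(347,215),.02),("sock",(382,214),.065),("ball",(308,217),.112),("bowl",(318,279),.02),("brush",(378,275),.01)]: print(n,ray(c,p,z)[0])
xs=[]
for n,p,h,yaw in [("b",(236,275),.08,180),("s",(453,271),.07,180),("d",(347,215),.05,180)]:
    X=ray(c,p,h)[0]
    off=.06
    for z in ([.26] if n!="d" else [.36]):
        try:
            bot.move_ptp([X[0]-off*0,X[1],z],[180,0,yaw]); snap("wrist","w_"+n); print(n,bot.state()["tcp_pos"],bot.state()["time_s"])
        except bot.Unreachable as e: print(n,e)
E
python3 -c "
import cv2,numpy as np
a=[cv2.imread(f'pics/w_{n}.png') for n in 'bsd']
r=lambda i:cv2.resize(i,(400,300),interpolation=cv2.INTER_AREA)
cv2.imwrite('pics/m1.png',np.vstack([np.hstack([r(a[0]),r(a[1])]),np.hstack([r(a[2]),r(a[2])])]))"
```

```text
batt [0.4184 0.2968 0.08  ]
shaker [ 0.4327 -0.3184  0.07  ]
mat [ 0.4301 -0.3233  0.004 ]
diff [ 0.6006 -0.0159  0.02  ]
sock [ 0.5956 -0.1157  0.065 ]
ball [0.5784 0.0934 0.112 ]
bowl [0.4101 0.069  0.02  ]
brush [ 0.423  -0.1076  0.01  ]
b [0.4181 0.2974 0.26  ] 1.7667
s [ 0.4331 -0.3121  0.26  ] 4.0
d [ 0.5949 -0.0166  0.3594] 5.375
```

View pics/m1.png

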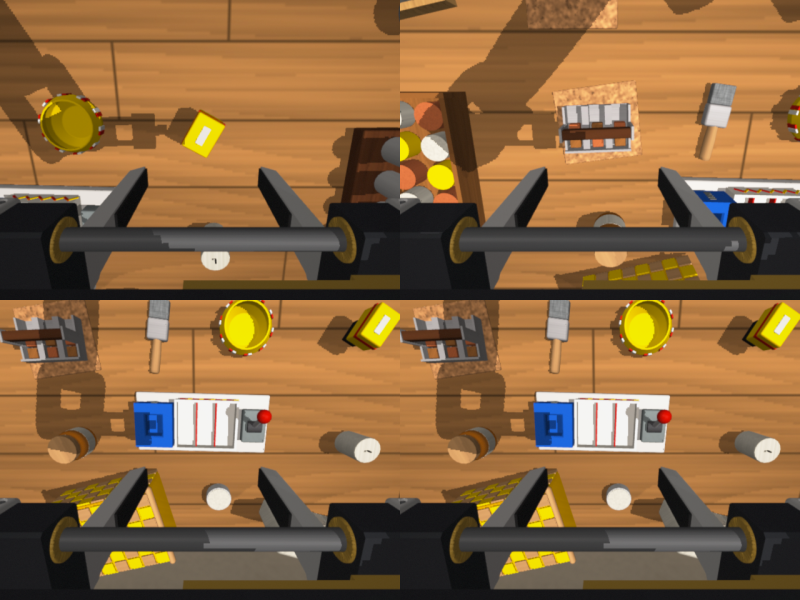

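```bash
python3 -c "
import cv2,numpy as np
f=lambda n,x,y,w,h,k:cv2.resize(cv2.imread(f'pics/w_{n}.png')[y:y+h,x:x+w],None,fx=k,fy=k,interpolation=cv2.INTER_CUBIC)
a=f('b',280,160,100,100,4)[:300]; 
b=f('s',240,130,150,130,8/3)
a=cv2.resize(cv2.imread('pics/w_b.png')[165:265,275:375],(300,300)); b=cv2.resize(cv2.imread('pics/w_s.png')[125:265,235:402],None,fx=3,fy=3)[:300,:500]
d=cv2.resize(cv2.imread('pics/w_d.png')[140:250,205:445],None,fx=3.333,fy=2.7272)
o=np.zeros((600,800,3),np.uint8); o[:300,:300]=a; o[:b.shape[0],300:300+b.shape[1]]=b; o[300:,:]=cv2.resize(d,(800,300)); cv2.imwrite('pics/m2.png',o)"
```

```text
(no output)
```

View pics/m2.png

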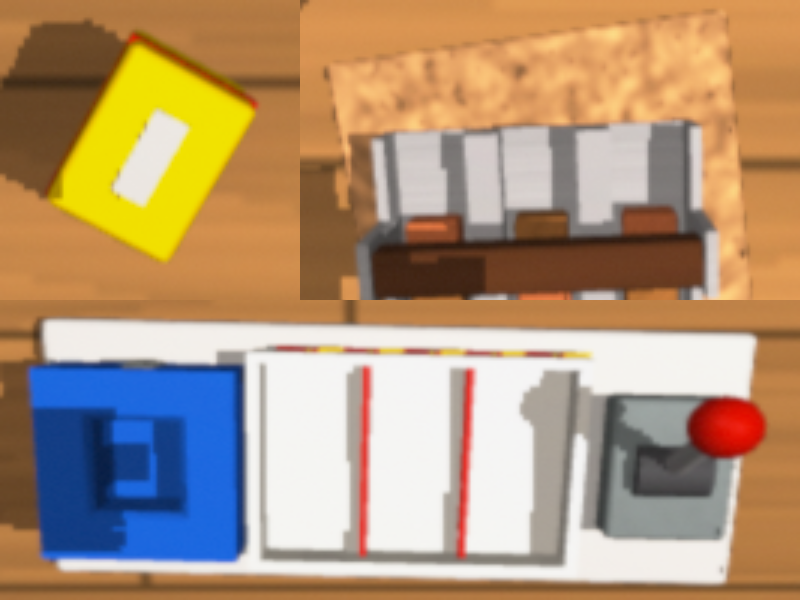

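```bash
cat >> h.py <<'E'
def rect(c,mask,z):
    "largest blob of the mask cast on plane z: centre, (long, short), yaw of long axis in deg"
    mask=cv2.morphologyEx(mask.astype(np.uint8),cv2.MORPH_OPEN,np.ones((2,2)))
    cs,_=cv2.findContours(mask,cv2.RETR_EXTERNAL,cv2.CHAIN_APPROX_NONE)
    k=max(cs,key=cv2.contourArea)[:,0]
    P=ray(c,k,z)[:,:2]
    (x,y),(w,h),a=cv2.minAreaRect((P*1000).astype(np.float32))
    if w<h: w,h,a=h,w,a+90
    return np.array([x,y])/1000,(w,h),(a+90)%180-90
def hsv(c): return cv2.cvtColor(c["pixels"],cv2.COLOR_RGB2HSV)
def within(c,m,X,r,z):
    u,v=proj(c,[X[0],X[1],z])[0]; k=np.zeros(m.shape,np.uint8); cv2.circle(k,(int(u),int(v)),int(r),1,-1); return m&(k>0)
E
python3 - <<'E'
from h import *
bot.move_ptp([.672,-.116,.24],[180,0,180]); snap("wrist","w_k")
bot.move_ptp([.67,-.0166,.24],[180,0,180]); snap("wrist","w_t")
bot.move_ptp([.495,.297,.24],[180,0,180]); snap("wrist","w_b2"); print(bot.state()["time_s"])
for f in("w_k","w_d"):
    c=load(f);H=hsv(c); m=(abs(H[...,0].astype(int)-109)<14)&(H[...,1]>150)
    m=within(c,m,(.595,-.116),90,.065)
    print(f,rect(c,m,.065), "f",c["intrinsics"][0,0])
    o=-c["R"].T@c["t"];print("cam",o)
for f in("w_t","w_d","w_k"):
    c=load(f);H=hsv(c); m=((H[...,0]<8)|(H[...,0]>172))&(H[...,1]>150)&(H[...,2]>90)
    m=within(c,m,(.6,-.016),60 if f=="w_d" else 95,.037).astype(np.uint8)
    n,l,s,cc=cv2.connectedComponentsWithStats(m)
    for i in range(1,n):
        if s[i,4]>40: print(f,rect(c,l==i,.037),s[i,4])
for f in("w_b","w_b2"):
    c=load(f);H=hsv(c)
    for v in(120,180,215):
        m=(abs(H[...,0].astype(int)-28)<7)&(H[...,1]>180)&(H[...,2]>v)
        m=within(c,m,(.418,.297),70,.08); print(f,v,rect(c,m,.08))
E
```

```text
8.0917
w_k (array([ 0.6006, -0.1162]), (89.30016326904297, 75.26994323730469), -1.6035308837890625) f 362.8112119174713
cam [ 0.5948 -0.1159  0.4018]
w_d (array([ 0.5996, -0.1147]), (91.79170989990234, 78.53915405273438), -1.240936279296875) f 362.8112119174713
cam [ 0.518  -0.016   0.5202]
w_t (array([ 0.6033, -0.0299]), (95.07009887695312, 2.5396976470947266), -1.752349853515625) 260
w_t (array([0.6041, 0.0106]), (95.17237091064453, 2.7464098930358887), -1.5176162719726562) 270
w_d (array([ 0.6183, -0.0305]), (42.9122314453125, 1.373342752456665), -0.44724273681640625) 115
w_d (array([0.5855, 0.0112]), (22.730112075805664, 1.3416492938995361), 0.7978587746620178) 115
w_k (array([ 0.6028, -0.031 ]), (94.5679702758789, 4.37091588973999), -1.6258392333984375) 428
w_k (array([0.6043, 0.0094]), (95.67383575439453, 5.78037691116333), -2.0270462036132812) 520
w_b 120 (array([0.4186, 0.298 ]), (59.722320556640625, 45.73418426513672), -29.01486587524414)
w_b 180 (array([0.4189, 0.2982]), (59.37884521484375, 45.10444641113281), -29.01485824584961)
w_b 215 (array([0.4189, 0.2984]), (58.13267517089844, 44.244163513183594), -29.000816345214844)
w_b2 120 (array([0.4191, 0.2979]), (59.58600616455078, 45.71451950073242), -29.186180114746094)
w_b2 180 (array([0.4191, 0.2982]), (59.22211837768555, 45.19158935546875), -28.99178695678711)
w_b2 215 (array([0.4188, 0.2983]), (58.15248107910156, 44.460662841796875), -29.156166076660156)
```

Run:
```python
from h import *
b=[.4189,.2981]; k=[.6006,-.1164]; o=[180,0,150.9]; o2=[180,0,178.35]
bot.move_ptp(b+[.13],o); bot.movel(b+[.060],velocity=.1)
bot.gripper_to(0,25); s=bot.state(); print("w",s["grip_width"]*94,s["finger_force"])
bot.movel(b+[.2],velocity=.25)
bot.move_ptp(k+[.2],o2); bot.movel(k+[.135],velocity=.12)
s=bot.state(); print(s["tcp_pos"],s["orientation"],s["ft_force"])
g=bot.movel(k+[.0905],velocity=.04,guard=12)
s=bot.state(); print(g,s["tcp_pos"],s["ft_force"],s["time_s"])
snap("wrist","ins")
```

```text
w 46.06746495455515 24.98659461736679
[ 0.6011 -0.1164  0.1356] [-179.9798    0.0585  178.3648] [-0.8823  1.3896 -1.7307]
False [ 0.6008 -0.1164  0.091 ] [-2.1515  0.2657  1.4328] 14.6583
```

Run:
```python
from h import *
k=[.6006,-.1164]
print(bot.movel(k+[.089],velocity=.03,guard=12), bot.state()["tcp_pos"][2])
bot.gripper_to(1.0); bot.movel(k+[.2],velocity=.25)
bot.move_ptp([.672,-.116,.24],[180,0,180]); c=snap("wrist","w_k2")
H=hsv(c); m=(abs(H[...,0].astype(int)-28)<7)&(H[...,1]>180)&(H[...,2]>120)
print(rect(c,within(c,m,k,70,.111),.111))
bot.move_ptp([.510,-.318,.24],[180,0,180]); c=snap("wrist","w_s2"); print(bot.state()["time_s"])
H=hsv(c); m=((H[...,0]<14)&(H[...,1]>90)&(H[...,2]<130))
m=within(c,m,(.4327,-.3184),90,.077); print("bar",rect(c,m,.077))
i=c["pixels"][:,:,::-1].copy(); u,v=proj(c,[.4327,-.3184,.07])[0].astype(int); u-=100;v-=100
v=max(v,0);a=i[v:v+200,u:u+200]; b=np.repeat(m[v:v+200,u:u+200,None]*255,3,2).astype(np.uint8)
cv2.imwrite("pics/m3.png",cv2.resize(np.hstack([a,b]),None,fx=2,fy=2)); print(u,v)
```

```text
False 0.09091088736056835
(array([ 0.6015, -0.1162]), (58.41739273071289, 44.55912780761719), -1.555694580078125)
17.975
bar (array([ 0.4327, -0.3219]), (106.1250991821289, 16.65223503112793), -88.73719882965088)
223 33
```

View pics/m3.png

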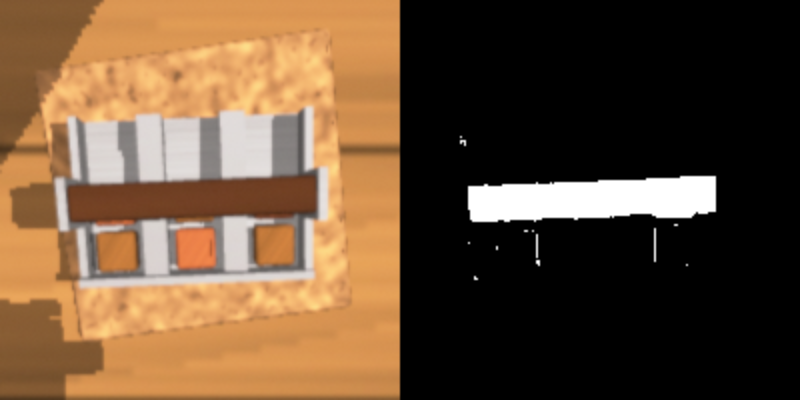

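```bash
cat >> h.py <<'E'
PHI=-1.65; T0=np.array([.6037,-.0097])
def pour(al,ex=.02,ez=.056,side=90):
    a=np.radians(al); x=ex+.040*np.cos(a)-.064*np.sin(a); z=ez+.040*np.sin(a)+.064*np.cos(a)
    p=np.radians(PHI); P=[T0[0]+x*np.cos(p),T0[1]+x*np.sin(p),z]
    R=Ro.from_euler('z',PHI,degrees=True)*Ro.from_euler('y',-al,degrees=True)*Ro.from_euler('z',side,degrees=True)*Ro.from_euler('x',180,degrees=True)
    return P,list(R.as_euler('xyz',degrees=True))
E
python3 - <<'E'
from h import *
c=load("w_s2"); q=np.array([[38,70],[330,30],[350,305],[80,338]])/2+[223,33]
M=ray(c,q,.004); print("mat",M.mean(0),np.linalg.norm(M-np.roll(M,1,0),axis=1))
for s in(90,-90):
    print(s,bot.solve_ik([.4327,-.3219,.068],[180,0,s+1.5]))
    for al in(0,30,50): print(al,bot.solve_ik(*pour(al,side=s)))
E
```

```text
mat [ 0.4286 -0.3195  0.004 ] [0.1377 0.1474 0.1379 0.1496]
90 [-48.6981  10.9066 110.9812   0.      58.1122 -50.1981]
0 [-10.7531  21.8002  91.0914   0.      67.1084  -9.1031]
30 [-13.8857   2.5689 116.6444  11.5747  31.879  -20.5027]
50 [-16.8781  -3.899  131.1173  72.1489  12.2037 -81.6883]
-90 [-48.6981  10.9066 110.9812  -0.      58.1122 129.8019]
0 None
30 None
50 [-16.8781  -3.899  131.1173  72.1489  12.2037  98.3117]
```

```bash
cat >> h.py <<'E'
def pourF(al,ex=-.02,ez=.056):
    "shaker turned half round: front towards the diffuser's +x, front edge at ex, ez"
    a=np.radians(al); x=ex-.040*np.cos(a)+.064*np.sin(a); z=ez+.040*np.sin(a)+.064*np.cos(a)
    p=np.radians(PHI); P=[T0[0]+x*np.cos(p),T0[1]+x*np.sin(p),z]
    R=Ro.from_euler('z',PHI,degrees=True)*Ro.from_euler('y',al,degrees=True)*Ro.from_euler('z',90,degrees=True)*Ro.from_euler('x',180,degrees=True)
    return P,list(R.as_euler('xyz',degrees=True))
E
python3 - <<'E'
from h import *
for al in(0,20,25,30,33,36,39,42,45,48): print(al,bot.solve_ik(*pour(al)),bot.solve_ik(*pourF(al)))
E
```

```text
0 [-10.7531  21.8002  91.0914   0.      67.1084  -9.1031] [-12.7906   6.8481 109.2023   0.      63.9496 -11.1406]
20 [-12.6586   8.167  108.439    5.4085  43.8613 -14.2647] [-10.843   21.429   92.2619  -3.1396  86.0782  -8.4323]
25 [-13.2482   5.2317 112.5956   7.9522  37.8905 -16.828 ] [-10.4697  25.2758  88.0053  -3.7165  91.4559  -8.0992]
30 [-13.8857   2.5689 116.6444  11.5747  31.879  -20.5027] [-10.135   29.1706  83.7585  -4.2607  96.78    -7.8655]
33 [-14.2911   1.1266 119.0113  14.5728  28.2756 -23.5485] [-9.9513 31.5253 81.2187 -4.5791 99.9497 -7.7693]
36 [-14.7134  -0.1803 121.3232  18.5332  24.707  -27.5699] [ -9.7798  33.89    78.6877  -4.8958 103.1012  -7.7047]
39 [-15.1518  -1.3343 123.5723  23.9418  21.2273 -33.054 ] [ -9.6199  36.2624  76.1675  -5.2143 106.2345  -7.6711]
42 [-15.6054  -2.3148 125.7493  31.5939  17.9402 -40.7972] [ -9.4711  38.64    73.6603  -5.538  109.3496  -7.6684]
45 [-16.0729  -3.0991 127.8438  42.7192  15.0472 -52.0314] [ -9.3327  41.0204  71.1684  -5.8705 112.4464  -7.697 ]
48 [-16.5526  -3.6614 129.8435  58.7175  12.9225 -68.1585] [ -9.2045  43.4012  68.6944  -6.2154 115.5244  -7.758 ]
```

Run:
```python
from h import *
B=[.4327,-.3219]; o=[180,0,91.5]
bot.move_ptp(B+[.15],o); bot.movel(B+[.068],velocity=.12); bot.gripper_to(0,45)
s=bot.state(); print("w",s["grip_width"]*94,s["finger_force"],s["tcp_pos"])
bot.movel(B+[.23],velocity=.15); s=bot.state(); print(s["ft_force"],s["torque"])
P,O=pour(0); bot.movel([P[0],P[1],.23],O,velocity=.2)
bot.movel(P,O,velocity=.12)
for al in (7,14):
    bot.movel(*pour(al),velocity=.025)
s=bot.state(); print(s["tcp_pos"],pour(14),s["orientation"],s["time_s"])
snap("scene","p1"); snap("top","p1t")
a=load("p1")["pixels"][180:400,220:460,::-1]; b=load("p1t")["pixels"][150:300,270:430,::-1]
cv2.imwrite("pics/m4.png",np.hstack([cv2.resize(a,(400,367)),cv2.resize(b,(391,367))]))
```

```text
w 15.837397309615213 44.9741667509079 [ 0.4326 -0.3219  0.0679]
[-0.653   0.1231 -3.1768] [-0.0521  0.1083  0.0167]
[ 0.6474 -0.0111  0.128 ] ([np.float64(0.6470108622225552), np.float64(-0.010947608201906938), np.float64(0.1277758023056505)], [np.float64(166.0), np.float64(0.0), np.float64(88.35)]) [166.0155   0.0044  88.3459] 26.7
```

View pics/m4.png

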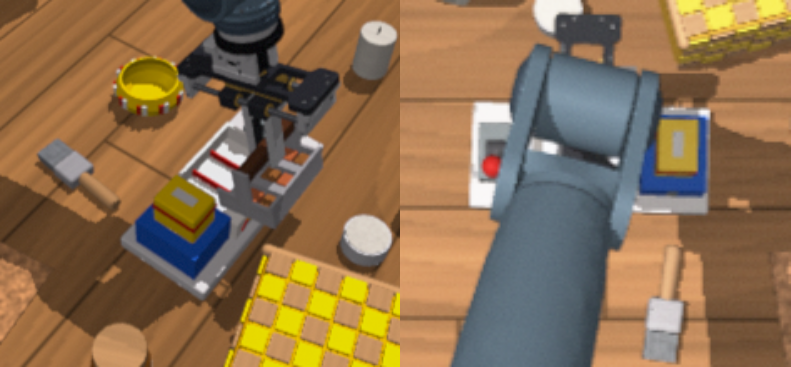

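Run:
```python
from h import *
for al in (18,21,24,27,30,33,36):
    bot.movel(*pour(al),velocity=.02); bot.hold(.25); snap("scene",f"q{al}")
bot.hold(.4)
c=snap("scene","q99"); print(bot.state()["time_s"])
f=lambda n:cv2.resize(load(n)["pixels"][215:345,290:430,::-1],(400,300),interpolation=cv2.INTER_CUBIC)
cv2.imwrite("pics/m5.png",np.vstack([np.hstack([f("q24"),f("q30")]),np.hstack([f("q33"),f("q99")])]))
```

```text
31.8667
```

View pics/m5.png

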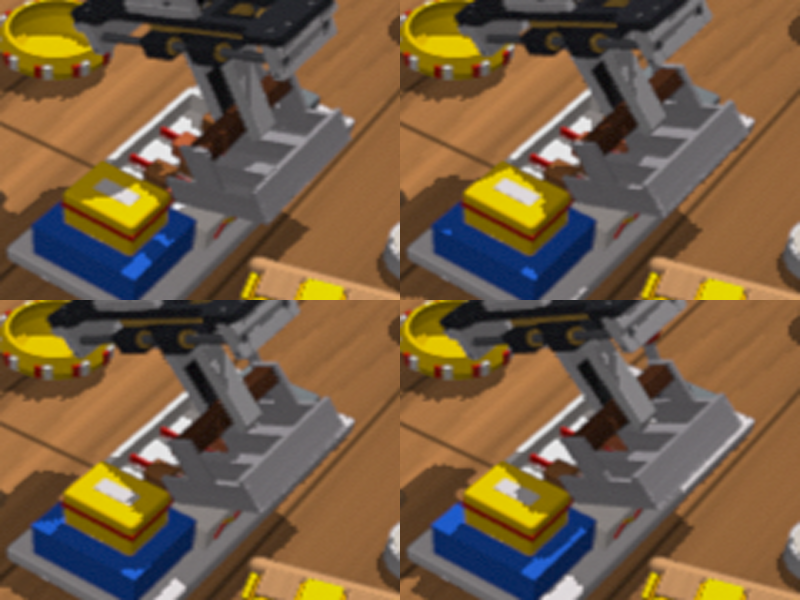

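Run:
```python
from h import *
bot.movel(*pour(36,.026,.068),velocity=.05); bot.hold(.3)
bot.movel(*pour(39,.03,.074),velocity=.03); bot.hold(.5)
snap("scene","r1"); print(bot.state()["time_s"])
f=lambda n:cv2.resize(load(n)["pixels"][215:345,290:430,::-1],(640,594),interpolation=cv2.INTER_CUBIC)
cv2.imwrite("pics/m6.png",f("r1"))
```

```text
33.4667
```

View pics/m6.png

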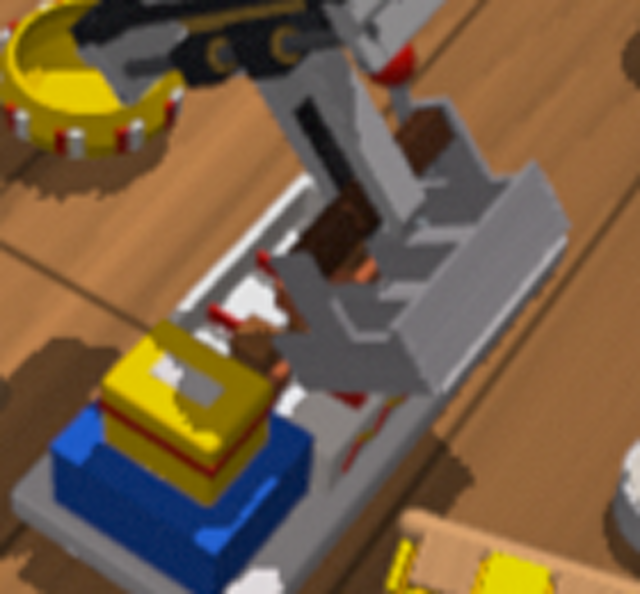

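Run:
```python
from h import *
bot.movel(*pour(39,.03,.084),velocity=.05); bot.hold(.2)
bot.movel(*pour(10,.03,.084),velocity=.05)
bot.movel(*pour(5,.15,.15),velocity=.15)
snap("scene","r2"); snap("top","r2t");snap("wrist","r2w"); print(bot.state()["time_s"])
f=lambda n,y,h,x,w:cv2.resize(load(n)["pixels"][y:y+h,x:x+w,::-1],(400,450),interpolation=cv2.INTER_CUBIC)
cv2.imwrite("pics/m7.png",np.hstack([f("r2",180,180,285,160),cv2.resize(load("r2w")["pixels"][:,:,::-1],(400,450))]))
```

```text
36.1667
```

View pics/m7.png

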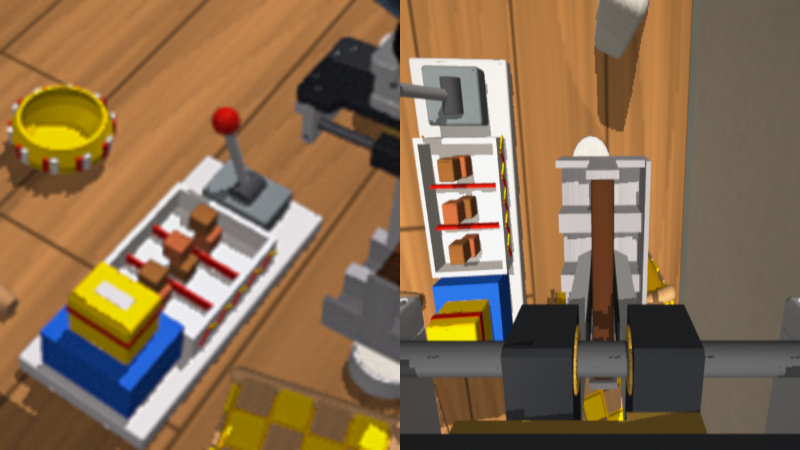

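Run:
```python
from h import *
B=[.431,-.321]; o=[180,0,91.5]
P=bot.state()["tcp_pos"]; 
bot.movel([P[0],P[1],.24],[180,0,88.35],velocity=.2)
bot.movel(B+[.24],o,velocity=.25); bot.movel(B+[.09],velocity=.15)
g=bot.movel(B+[.067],velocity=.03,guard=6); s=bot.state(); print(g,s["tcp_pos"],s["ft_force"],s["orientation"])
bot.gripper_to(1.0); bot.hold(.2); bot.movel(B+[.2],velocity=.25); 
bot.move_ptp([.508,-.321,.24],[180,0,180]); c=snap("wrist","w_s3")
H=hsv(c); m=((H[...,0]<14)&(H[...,1]>90)&(H[...,2]<130)); print("bar",rect(c,within(c,m,B,90,.077),.077))
bot.gripper_to(0)
R=Ro.from_euler('z',PHI,degrees=True).as_matrix()[:2,:2]
w=lambda x,y=.102:list(T0+R@[x,y])
bot.move_ptp(w(-.1)+[.22],[180,0,178.35]); 
c=snap("scene","lv"); H=hsv(c)
m=((H[...,0]<6)|(H[...,0]>174))&(H[...,1]>190); 
m=within(c,m,w(0),45,.115).astype(np.uint8); n,l,st,ce=cv2.connectedComponentsWithStats(m); i=1+st[1:,4].argmax(); print("ball",st[i],(ray(c,ce[i],.114)[0,:2]-T0)@R, bot.state()["time_s"])
```

```text
True [ 0.4306 -0.3206  0.0679] [ 0.2228 -0.4323  4.6012] [-179.9392   -0.0623   91.5162]
bar (array([ 0.4308, -0.3204]), (106.69060516357422, 15.203423500061035), -88.51982986927032)
ball [370 223  11  10  86] [-0.0341  0.1017] 46.8
```

Run:
```python
from h import *
R=Ro.from_euler('z',PHI,degrees=True).as_matrix()[:2,:2]
w=lambda x,y=.102:list(T0+R@[x,y])
bot.movel(w(-.1)+[.114],velocity=.2)
g=bot.movel(w(.035)+[.114],velocity=.06,guard=12); s=bot.state(); print(g,(s["tcp_pos"][:2]-T0)@R,s["ft_force"])
bot.movel(w(-.06)+[.114],velocity=.2); bot.movel(w(-.1)+[.25],velocity=.25)
c=snap("scene","lv2"); H=hsv(c)
m=((H[...,0]<6)|(H[...,0]>174))&(H[...,1]>190)
m=within(c,m,w(.02),45,.115).astype(np.uint8); n,l,st,ce=cv2.connectedComponentsWithStats(m)
for i in range(1,n):
    if st[i,4]>30: print("ball",st[i],(ray(c,ce[i],.112)[0,:2]-T0)@R)
print(bot.state()["time_s"])
f=lambda y,h,x,w_:cv2.resize(c["pixels"][y:y+h,x:x+w_,::-1],(400,400),interpolation=cv2.INTER_CUBIC)
cv2.imwrite("pics/m8.png",np.hstack([f(190,160,285,160),f(280,140,140,140)]))
```

```text
True [0.0148 0.1019] [-4.5211 -0.2732  5.8736]
ball [397 238  11  11  95] [0.0364 0.1002]
50.5
```

View pics/m8.png

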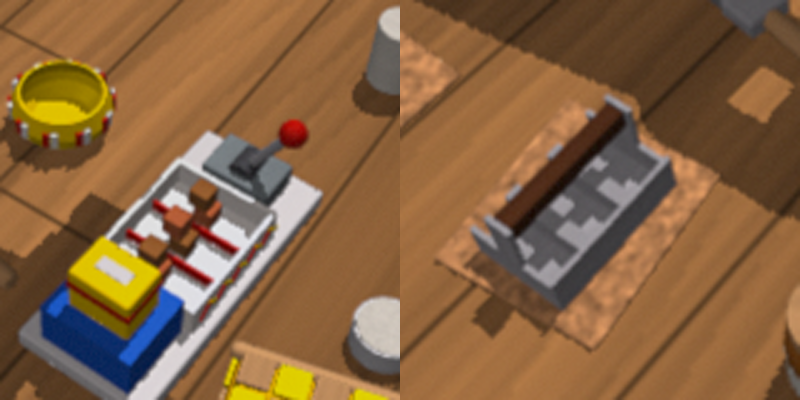

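The picture shows the lever over (ball at diffuser x +36 mm, about 0.97 rad). The battery is home, the chunks are in the tray two per compartment, and the empty shaker stands on its mat.

```bash
python3 -c "
from plant import bot
bot.hold(.3); print(bot.sign_off())"
```

```text
the job is handed in; nothing more can be done
None
```

I handed the job in at about 51 s of the 72 s allowed: by the last camera check, the battery is plugged home, two chunks lie in each tray compartment, the empty shaker is back upright on its mat, and the switch lever is fully over; sign-off gave no verdict.

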